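# Seat a brass taper plug in its cock body and rock it to check that it swings free

## Robot

A 7-joint arm with a two-finger parallel gripper is mounted at the origin on the work surface. World frame = base frame: x ahead of the robot, y to its left, z up, the work surface at z = 0. Lengths are in m, angles in rad, forces in N, time in s.
With the tool pointing down it reaches from about 0.4 to 0.875 m from the base axis. Payload 19.3 kg.
Tool frame: the origin (TCP) lies at the very end of the fingers, on their centre line; the grasp point (between the pads) lies 19 mm behind it; z points along the fingers, y is the direction in which the jaws open and shut (so a half turn about z gives the same grasp; the last joint's range is limited). The gripper opens to 85 mm and grips with 20 to 120 N. Pads are 22 mm wide; open, the fingers measure 114 mm over their backs; the gripper's body (76 mm by 85 mm) begins 54 mm behind the grasp point. The pads swing forward as they close: fully open they stand 13 mm farther back than shut.
Start: joints at [-1.38, 0.521, -0.036, 1.599, 0.021, 1.021, -0.113], TCP at [0.161, 0.604, 0.231] pointing down, gripper open.
Joint ranges: [-2.91, 2.91], [-0.3, 2.13], [-1.5, 1.42], [0.17, 2.43], [-1.26, 4.41], [0.16, 1.93], [-2.52, 2.52]. Speed limits (rad/s): [1.89, 1.89, 2.39, 2.39, 3.01, 3.01, 3.01].

## Interface

Orientations are given as [roll, pitch, yaw] about the fixed x, y, z axes, in that order (R = Rz(yaw) Ry(pitch) Rx(roll)).
In Python, from workcell import bot, grab_frame, calibration, workorder gives the robot as it stands.
- The arm moves only by the tool move_arm, never from a script. Its arguments are lists of equal length, an entry for each row: "jaw": the closure in counts, from 0 (fully open) to 255 (shut); "dp": the shift along the tool's x, y, z in units of 800 mm (1.0 is 800 mm), a list of three; "rotation": the turn, a rotation vector about the tool's x, y, z in units of pi rad (1.0 is pi rad), a list of three. In form: {"jaw": [jaw, ...], "dp": [[dx, dy, dz], ...], "rotation": [[rx, ry, rz], ...]}. A call has 1 to 10 rows; each row shifts and turns the commanded pose from where the row before left it, along the tool's axes as they then stand; what a row does not reach is not made up. A row lasts 1/8 s, in which the tool goes at most 62.5 mm and 10.7 degrees, less where a joint would pass 70% of its speed; a pose out of reach is approached as far as the arm can. A call with a number of a shift or a turn outside -1 to 1 is refused whole. A call with a gripper value outside its range is refused whole. The fingers move at their own pace and stop on an object; "squeeze" is the grip in N (left out, the last holds). Time passes only in rows, so rows that do not move let the fingers close. It gives the time, the measured TCP pose, the force and the opening at its end, in the units of the state.
- bot.observe(): the state, without advancing time (a new reading comes with each control period).
- grab_frame(name): name is "scene" or "top" or "wrist"; returns the picture (400x640x3 uint8, blue, green, red); there is no depth.
- calibration(name): a dict with "camera_matrix" (3x3 intrinsics, pixels), "T" (4x4, takes a point from camera to world coordinates). Camera axes: x right, y down, z forward; pixel columns grow to the right and rows downward; lengths in m; the calibration is good to about 2 mm. The wrist camera is an equidistant fisheye: a pixel r from the principal point sees the ray r / f radians off the axis. A picture is of the moment at which its call begins: read the wrist's pose just before it. calibration takes no time and is no camera call; for the wrist camera it gives the pose at the moment of the call.
- workorder.job_done(): hands the job in, once; it reports no verdict.
The state is a dict: "clock": time; "qpos": joint angles; "qd": joint speeds; "joint_efforts": joint torques, N m; "position": TCP position; "tool_rot": TCP orientation; "force": force on the tool from outside, world axes, zero at the start; "moment": the same for the moment, N m; "grip_width": finger opening in m.
Only numpy, scipy, OpenCV 4.12 (cv2) and the standard library are available. Lean on these libraries where they do the work, as an engineer would, in place of code of your own. Each camera call takes 0.05 s, during which the arm holds its last target. There are 200 camera calls.

## Task

Take the brass tapered plug out of the wooden rack by its tee and lower it, without dropping or jamming it, into the tapered bore of the brass cock body in the vise, with the tee in line with the pipe ends. Press it home by feel with about 15 N and, keeping that same light pressure on it all the while, rock the tee about an eighth of a turn and back to check that it swings free in its seat. Let go of it fully seated with the tee in line with the pipe, and leave the other plugs and the things on the bench alone.

Things in the scene. Friction and masses are not known exactly. Their poses are not given: they have to be found in the camera images.
- plug: Brass (yellow) tapered plug, loose, about 0.4 kg, upright in one of the rack's holes. Origin: centre of the cone's small end, resting on the rack's top; z up its axis, x along its tee. Cone 54 mm tall, 26 mm diameter at the small end, 36.8 mm at the large (1 in 5), oiled; threaded stem below it, 12 mm diameter, 16 mm long; neck 17 mm thick up to z = 76 mm, then the tee bar.
- plug_tee (a point): Centre of the plug's tee bar, on the plug axis, 83 mm above the plug's origin. The bar is 66 mm long (plug x), 13 mm wide (y), 14 mm tall: the place to grip, across its width, from above. In the rack it lies within about 30 degrees of the rack's x axis, or any half turn of that.
- cock: Brass cock body, held fixed in a green vise, taper bore upright. Origin: centre of its underside, on the bore axis; z up; x along its two pipe ends (132 mm over all), y across the vise jaws. Barrel 46 mm tall, 51 mm diameter at the top. The bore has the plug's taper, 27 mm diameter below and 36 mm at the mouth, and is open underneath for the stem.
- cock_mouth (a point): Centre of the bore's mouth, 46 mm above the cock body's origin, 98 mm above the bench; the vise jaws reach 72 mm above the bench. A plug that is off the bore axis by e meets the bore wall about 10 e above home. The taper wedges: a still push puts 2.5 to 4.5 times its force on the bore wall, 10 times once the plug is rocked. Over 190 N there jams it (19 N of push while rocking, or a drop of 8 mm).
- cock_home (a point): On the bore axis, 5 mm below the cock body's origin: where the plug's origin nominally lies when home. The bores are lapped by hand: the true seat lies up to 6 mm higher or lower, which cannot be seen and must be felt. Once the cone bears all round it is stiff and sinks only about 1 mm more under 15 N, mostly when rocked. Under 15 N it turns with 0.3 to 0.4 N m.
- rack: Wooden rack, fixed: 72 mm (x) by 272 mm (y) by 30 mm tall, origin at the centre of its underside, with three 16 mm holes, 24 mm deep, at y = -90, 0 and 90 mm; each holds a plug.
- fat_plug: Bystander: a grey steel plug of the same make, 8 mm greater in diameter, in the rack. Origin as for the brass plug. Does not fit.
- slim_plug: Bystander: a reddish copper-bronze plug of the same make, 7 mm smaller in diameter, in the rack. Origin as for the brass plug. Does not fit.
- nut: Bystander: loose brass hexagon nut, 22 mm across flats, 9 mm tall, origin at the centre of its underside.
- washer: Bystander: loose copper washer, 26 mm diameter, 3 mm thick, origin at the centre of its underside.
- compound: Bystander: red-brown bar of polishing compound, 45 by 150 by 40 mm, origin at the centre of its underside.
- wrench: Bystander: steel wrench, 200 mm long, lying on the bench.
- brush: Bystander: hand brush, 200 mm long, lying on the bench.
- paste_tin: Bystander: blue tin of lapping paste with a steel lid, 72 mm diameter, 50 mm tall, origin at the centre of its underside.
Not all that is in view belongs to the job. There is more than one size of the plug; the one meant has the size given above.

How it is judged:
On the way, in this order (a step that is already met when the one before it is completed fails the run):
1. the plug stands upright in the bore, tee within 17 degrees of the pipe line, pressed home for 0.2 s with at least 25 N on the bore wall, which a still push of 6 to 10 N gives (horizontal distance between plug and cock_mouth below 0.003 m and angle between plug's own z axis and vertical below 0.05 rad and z of plug in the frame of cock between -0.0145 and 0.003 m and angle between the x axis of plug and the x axis of cock, either way round below 0.3 rad and contact force between plug and cock above 25 N), for 0.2 s.
2. the tee is rocked at least 28 degrees away from the pipe line in its seat, under a push of about 12 N or more (115 N on the bore wall) (horizontal distance between plug and cock_mouth below 0.003 m and angle between plug's own z axis and vertical below 0.05 rad and z of plug in the frame of cock between -0.0145 and 0.003 m and angle between the x axis of plug and the x axis of cock, either way round above 0.5 rad and contact force between plug and cock above 115 N), for 0.1 s.
3. the tee is brought back to within 17 degrees of the pipe line, still under a push of about 12 N or more (115 N on the bore wall) (horizontal distance between plug and cock_mouth below 0.003 m and angle between plug's own z axis and vertical below 0.05 rad and z of plug in the frame of cock between -0.0145 and 0.003 m and angle between the x axis of plug and the x axis of cock, either way round below 0.3 rad and contact force between plug and cock above 115 N), for 0.1 s.
At the end, for the whole second after the job is handed in: the plug rests released in the bore, upright within 3 degrees, centred within 3 mm, its small end between 3 mm above and 14.5 mm below the cock body's underside (the seated height varies), tee within 11 degrees of the pipe line (horizontal distance between plug and cock_mouth below 0.003 m and angle between plug's own z axis and vertical below 0.05 rad and z of plug in the frame of cock between -0.0145 and 0.003 m and angle between the x axis of plug and the x axis of cock, either way round below 0.2 rad and linear speed of plug below 0.02 m/s and angular speed of plug below 0.1 rad/s and contact force between plug and the fingers below 0.2 N); the robot touches nothing.
It fails at once if the taper is jammed or struck: more than 190 N on the bore wall, as from a push of 19 N while it is rocked, or a drop (contact force between plug and cock above 190 N).
It fails at once if another plug or a thing on the bench is moved by more than 20 mm (distance of any of fat_plug, slim_plug, nut, washer, compound, wrench, brush, paste_tin from where it was at the start of the episode above 0.02 m).
It also fails if it takes over 64 s, if anything falls off the work surface, if the arm or the gripper's body presses on something with over 40 N, if the wrist force passes 120 N, or if a joint passes its speed limit or range.

## Working session

There is one attempt and no reset: what is moved stays moved. The work goes in short steps, Python scripts to look and compute and a tool call to move; the robot and the scene stay as the last step left them, time stands still between calls to the robot, and variables do not carry over. Pictures are saved under pics/ and viewed, about 8 in all and at most 12, crops included, and the job is handed in when it is done.

Besides the shell and the picture viewer there is one more tool, called in YAML: its name, and indented under it one key for each argument. move_arm: Moves the arm, as the interface text tells. Shifts and turns lie within -1 to 1; 1 stands for 800 mm of shift or pi rad of turn. Its arguments: {"type":"object","properties":{"jaw":{"type":"array","items":{"type":"number"}},"dp":{"type":"array","items":{"type":"array","items":{"type":"number","minimum":-1,"maximum":1}}},"rotation":{"type":"array","items":{"type":"array","items":{"type":"number","minimum":-1,"maximum":1}}},"squeeze":{"type":"number"}},"required":["jaw","dp","rotation"]}

```bash
mkdir -p pics; ls; python3 - <<'E'
from workcell import bot, grab_frame, calibration
import cv2, numpy as np
np.set_printoptions(precision=4,suppress=True)
print(bot.observe())
for n in ("scene","top"):
    im=grab_frame(n); cv2.imwrite(f"pics/{n}0.png",im); c=calibration(n); print(n,c["camera_matrix"],c["T"])
c=calibration("wrist");print(c)
E
```

```text
pics
{'clock': 0.0, 'qpos': array([-1.3802,  0.522 , -0.0363,  1.6   ,  0.0212,  1.0211, -0.1128]), 'qd': array([ 0.0013, -0.0013,  0.0003, -0.0004,  0.0007,  0.    , -0.0016]), 'joint_efforts': array([  0.0007, -92.7115,   1.9801, -36.9928,   0.0179,   0.0083,
         0.    ]), 'position': array([0.1611, 0.6035, 0.2307]), 'tool_rot': array([-3.1404,  0.0001,  2.8808]), 'force': array([ 0.1777,  0.6263, -0.0746]), 'moment': array([ 0.0082, -0.0015,  0.0147]), 'grip_width': 0.08515161688531979}
scene [[423.631    0.     324.4244]
 [  0.     423.631  198.5885]
 [  0.       0.       1.    ]] [[-0.7867  0.5184 -0.3351  0.976 ]
 [ 0.6173  0.6548 -0.4361  0.5886]
 [-0.0066 -0.5499 -0.8352  1.2062]
 [ 0.      0.      0.      1.    ]]
top [[381.068    0.     322.5726]
 [  0.     381.068  198.8722]
 [  0.       0.       1.    ]] [[-0.0212 -0.9965  0.0803  0.457 ]
 [-0.9995  0.0228  0.0199 -0.0129]
 [-0.0216 -0.0799 -0.9966  1.2413]
 [ 0.      0.      0.      1.    ]]
{'camera_matrix': array([[309.7069,   0.    , 316.4859],
       [  0.    , 309.7069, 205.2898],
       [  0.    ,   0.    ,   1.    ]]), 'T': array([[ 0.2582,  0.9336,  0.2485,  0.099 ],
       [ 0.9661, -0.2492, -0.0675,  0.6208],
       [-0.0011,  0.2575, -0.9663,  0.3728],
       [ 0.    ,  0.    ,  0.    ,  1.    ]])}
```

View pics/top0.png

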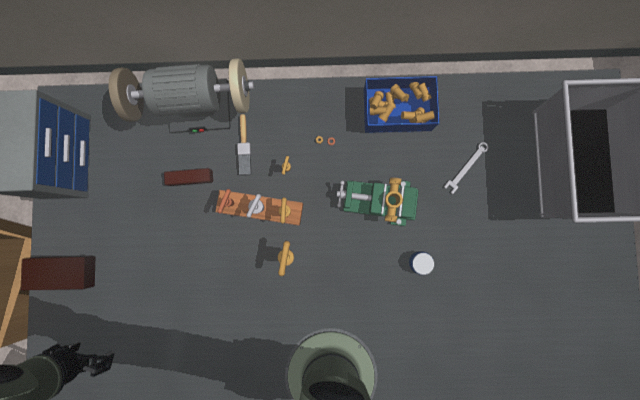

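View pics/scene0.png

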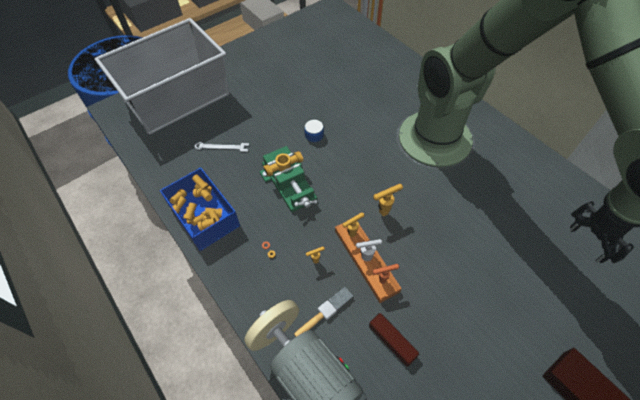

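The target plug is the brass one in the rack, at about (285,210) in the top view. The brass plugs at (286,258) and (286,165) stand loose on the bench and are decoys. The cock is at about (395,200). I'll get coarse positions from the top view.

```bash
cat > h.py <<'E'
import numpy as np, cv2
from scipy.spatial.transform import Rotation as R
from workcell import bot, grab_frame, calibration
np.set_printoptions(precision=4,suppress=True)
def rays(name,uv,c=None):
    c=c or calibration(name); K=c["camera_matrix"]; uv=np.atleast_2d(np.asarray(uv,float))
    a=(uv-K[:2,2])/[K[0,0],K[1,1]]
    if name=="wrist":
        t=np.linalg.norm(a,axis=1,keepdims=True); d=np.c_[a*np.sinc(t/np.pi),np.cos(t)]
    else: d=np.c_[a,np.ones(len(a))]
    return c["T"][:3,3], d@c["T"][:3,:3].T
def onz(name,uv,z,c=None):
    o,d=rays(name,uv,c); return o+d*((z-o[2])/d[:,2:])
def pix(name,p,c=None):
    c=c or calibration(name); K=c["camera_matrix"]; q=np.linalg.inv(c["T"])@np.append(p,1); q=q[:3]
    if name=="wrist":
        r=np.hypot(q[0],q[1]); t=np.arctan2(r,q[2]); a=q[:2]/max(r,1e-9)*t
    else: a=q[:2]/q[2]
    return a*[K[0,0],K[1,1]]+K[:2,2]
def brass(im,lo=(12,110,70),hi=(28,255,255)):
    return cv2.inRange(cv2.cvtColor(im,cv2.COLOR_BGR2HSV),lo,hi)
def blobs(m,amin=40):
    cs,_=cv2.findContours(m,cv2.RETR_EXTERNAL,cv2.CHAIN_APPROX_NONE)
    return [c for c in cs if cv2.contourArea(c)>amin]
def step(p,yaw):
    "dp units and turn units from the present pose to TCP p, tool down at yaw"
    s=bot.observe(); A=R.from_euler("xyz",s["tool_rot"]); B=R.from_euler("xyz",[np.pi,0,yaw])
    d=A.inv().apply(np.array(p)-s["position"]); r=(A.inv()*B).as_rotvec()
    return s["position"],s["tool_rot"],d/.8,r/np.pi
E
python3 - <<'E'
from h import *
im=cv2.imread("pics/top0.png"); hsv=cv2.cvtColor(im,cv2.COLOR_BGR2HSV)
for y,x in((210,285),(258,288),(185,394),(205,230)): print(hsv[y,x])
for c in blobs(brass(im),20):
    r=cv2.minAreaRect(c); b=cv2.boxPoints(r)
    if r[0][1]<130: continue
    z=.12 if r[0][0]<330 else .098
    w=onz("top",b,z); ctr=onz("top",[r[0]],z)[0]
    e=[w[1]-w[0],w[2]-w[1]]; e=max(e,key=np.linalg.norm)
    print(np.round(r[0]),np.round(r[1]),ctr,"len",np.linalg.norm(e),"ang",np.degrees(np.arctan2(e[1],e[0])))
E
```

```text
[ 18 133 148]
[ 20 133 198]
[ 18 132 188]
[  9 120 104]
[286. 258.] [34. 15.] [0.3765 0.1215 0.12  ] len 0.09841594919917111 ang 179.14373011158517
[ 15. 288.] [116.  30.] [0.3045 0.922  0.12  ] len 0.3372089659922389 ang -177.6416775494616
[277. 209.] [48. 24.] [0.5203 0.144  0.12  ] len 0.14229623229445745 ang -100.77116304402968
[238. 204.] [29. 22.] [0.5385 0.2601 0.12  ] len 0.08807377920153589 ang -99.83253474733043
[394. 199.] [16. 43.] [ 0.5424 -0.2039  0.098 ] len 0.13042304728504164 ang -4.5534569584883435
[286. 164.] [17.  8.] [0.6526 0.1163 0.12  ] len 0.05118924036011087 ang 179.17990816245666
[319. 140.] [6. 6.] [0.7257 0.0164 0.12  ] len 0.019251426809912642 ang -136.80994446921935
```

```bash
python3 - <<'E'
from h import *
for r in step([.517,.122,.26],np.radians(172)): print(r)
E
```

```text
[0.1611 0.6036 0.2308]
[-3.1406  0.0001  2.8808]
[-0.5851 -0.4669 -0.036 ]
[-0.0003  0.     -0.0386]
```

move_arm:
  jaw: [0, 0, 0, 0, 0, 0, 0, 0, 0, 0]
  dp:
    - [-0.0585, -0.0467, -0.0036]
    - [-0.0585, -0.0467, -0.0036]
    - [-0.0585, -0.0467, -0.0036]
    - [-0.0585, -0.0467, -0.0036]
    - [-0.0585, -0.0467, -0.0036]
    - [-0.0585, -0.0467, -0.0036]
    - [-0.0585, -0.0467, -0.0036]
    - [-0.0585, -0.0467, -0.0036]
    - [-0.0585, -0.0467, -0.0036]
    - [-0.0585, -0.0467, -0.0036]
  rotation:
    - [0, 0, -0.0038]
    - [0, 0, -0.0038]
    - [0, 0, -0.0038]
    - [0, 0, -0.0038]
    - [0, 0, -0.0038]
    - [0, 0, -0.0038]
    - [0, 0, -0.0038]
    - [0, 0, -0.0038]
    - [0, 0, -0.0038]
    - [0, 0, -0.0038]

```text
clock: 1.35
position: [0.5431, 0.1407, 0.2601]
tool_rot: [3.142, -0.0, 3.001]
force: [-0.5, 1.1, 0.2]
grip_width: 0.0852
```

move_arm:
  jaw: [0, 0]
  dp:
    - [0, 0, 0]
    - [0, 0, 0]
  rotation:
    - [0, 0, 0]
    - [0, 0, 0]

```text
clock: 1.6
position: [0.5418, 0.1424, 0.2597]
tool_rot: [-3.141, -0.001, 3.0]
force: [0.3, 0.3, 0.3]
grip_width: 0.0854
```

```bash
python3 - <<'E'
from h import *
s=bot.observe(); print(s["position"],s["tool_rot"],s["clock"],s["qpos"])
c=calibration("wrist"); im=grab_frame("wrist"); cv2.imwrite("pics/w1.png",im); np.save("c1.npy",c,allow_pickle=True)
E
```

```text
[0.5418 0.1424 0.2597] [-3.1414 -0.0009  2.9999] 1.6 [-0.4535  0.3905  0.1225  1.746  -0.0553  1.0093  1.1184]
```

View pics/w1.png

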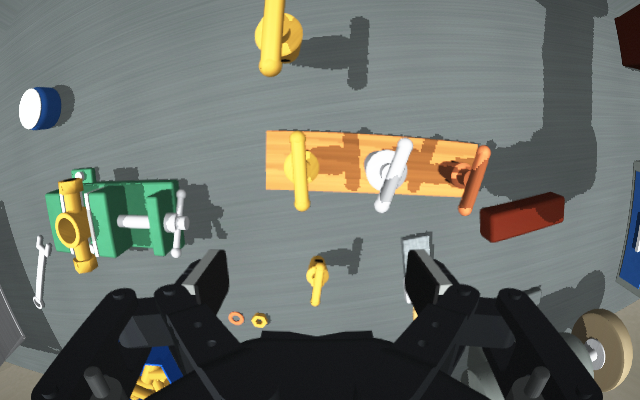

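The wrist view shows the target tee in the rack running from about (297,135) to (303,207), the steel plug at (390,170), and the copper one at (470,175). The cock's bore is at about (69,228).

```bash
python3 - <<'E'
from h import *
im=cv2.imread("pics/w1.png"); c=np.load("c1.npy",allow_pickle=True).item(); hsv=cv2.cvtColor(im,cv2.COLOR_BGR2HSV)
print(hsv[172,270:335:3].tolist())
print(hsv[145,285:312:2].tolist())
m=brass(im,(18,110,70),(35,255,255))
for b in blobs(m,150):
    r=cv2.minAreaRect(b); print(np.round(r[0],1),np.round(r[1],1),round(r[2],1),cv2.boundingRect(b))
cv2.imwrite("pics/c.png",np.hstack([cv2.resize(im[120:220,250:350],None,fx=4,fy=4,interpolation=0),cv2.resize(cv2.cvtColor(m,8)[120:220,250:350],None,fx=4,fy=4,interpolation=0)]))
E
```

```text
[[23, 129, 254], [22, 131, 254], [23, 133, 254], [22, 133, 254], [22, 133, 254], [27, 142, 254], [28, 136, 255], [28, 133, 255], [27, 146, 254], [29, 130, 255], [28, 137, 255], [26, 156, 252], [20, 179, 171], [21, 172, 231], [21, 171, 234], [21, 173, 229], [17, 172, 207], [13, 169, 202], [14, 167, 201], [13, 167, 202], [14, 166, 201], [14, 168, 202]]
[[18, 145, 251], [18, 145, 251], [19, 145, 252], [23, 158, 249], [27, 144, 254], [29, 130, 255], [28, 133, 255], [28, 139, 255], [26, 151, 253], [21, 173, 232], [15, 168, 224], [19, 145, 252], [19, 145, 252], [20, 144, 252]]
[144.9 382.3] [27.8 41.7] 59.0 (130, 366, 40, 34)
[259.3 319.8] [14.1 14.8] 45.0 (251, 313, 17, 15)
[315.5 280.1] [21.8 48.7] 18.4 (306, 256, 23, 50)
[429.1 188.3] [67.9 12.5] 2.7 (395, 181, 69, 15)
[ 72.5 226.5] [94.4 34.6] 79.5 (55, 178, 43, 96)
[451.5 158. ] [10. 43.] 90.0 (430, 153, 44, 11)
[456.1 145. ] [40.   5.9] 5.9 (436, 141, 41, 9)
[378.4 138.3] [41.2  6.1] 3.6 (358, 134, 42, 9)
[322.4 171.8] [113.5  79.9] 2.0 (266, 131, 115, 81)
[278.5  38. ] [76. 47.] 90.0 (255, 0, 48, 77)
```

View pics/c.png

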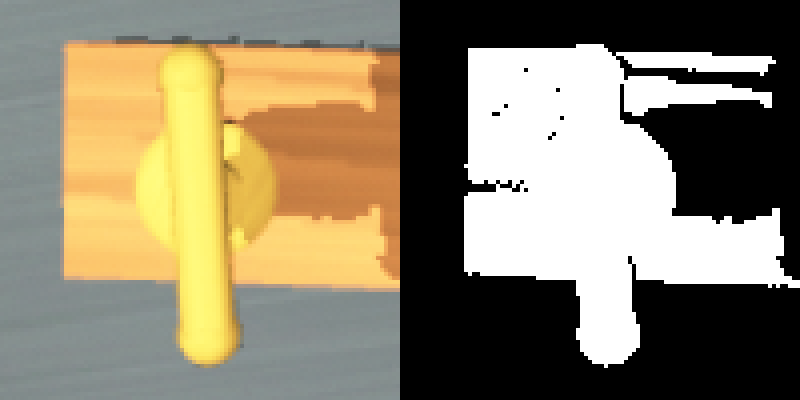

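```bash
python3 - <<'E'
from h import *
c=np.load("c1.npy",allow_pickle=True).item()
w=onz("wrist",[[297.6,131.2],[302.2,211.2]],.113,c); e=w[1]-w[0]; m=w.mean(0)
ang=np.degrees(np.arctan2(e[1],e[0]));print(w,np.linalg.norm(e),m,ang)
w=onz("wrist",[[281,131.0],[302.2,211.2]],.113,c)
# mouth guess
print(onz("wrist",[69,228],.098,c))
for r in step([m[0],m[1],.18],np.radians(ang)+(np.pi if ang<0 else 0)): print(r)
E
```

```text
[[0.4814 0.1338 0.113 ]
 [0.558  0.1265 0.113 ]] 0.07690754349901514 [0.5197 0.1301 0.113 ] -5.454294028942745
[[ 0.5422 -0.1928  0.098 ]]
[0.5415 0.1431 0.2598]
[ 3.1415 -0.0008  3.0011]
[ 0.0247 -0.0198  0.0998]
[ 0.     -0.0002 -0.0144]
```

move_arm:
  jaw: [90, 90, 90, 90]
  dp:
    - [0.0124, -0.0099, 0.05]
    - [0.0123, -0.0099, 0.0498]
    - [0, 0, 0]
    - [0, 0, 0]
  rotation:
    - [0, 0, -0.0072]
    - [0, 0, -0.0072]
    - [0, 0, 0]
    - [0, 0, 0]

```text
clock: 2.15
position: [0.5213, 0.1302, 0.1817]
tool_rot: [3.141, 0.001, 3.046]
force: [0.1, -0.1, 0.4]
grip_width: 0.0554
```

```bash
python3 - <<'E'
from h import *
s=bot.observe(); print(s["position"],s["tool_rot"],s["clock"],s["grip_width"])
c=calibration("wrist"); im=grab_frame("wrist"); np.save("c2.npy",c,allow_pickle=True)
u=pix("wrist",[.52,.13,.113],c); print(u)
x,y=np.clip(np.int32(u)-[100,75],0,[440,250]); print(x,y); cv2.imwrite("pics/w2.png",cv2.resize(im[y:y+150,x:x+200],None,fx=4,fy=4,interpolation=0))
E
```

```text
[0.5213 0.1302 0.1817] [3.1407 0.0015 3.0458] 2.15 0.055425161360282506
[315.4905 214.6997]
215 139
```

View pics/w2.png

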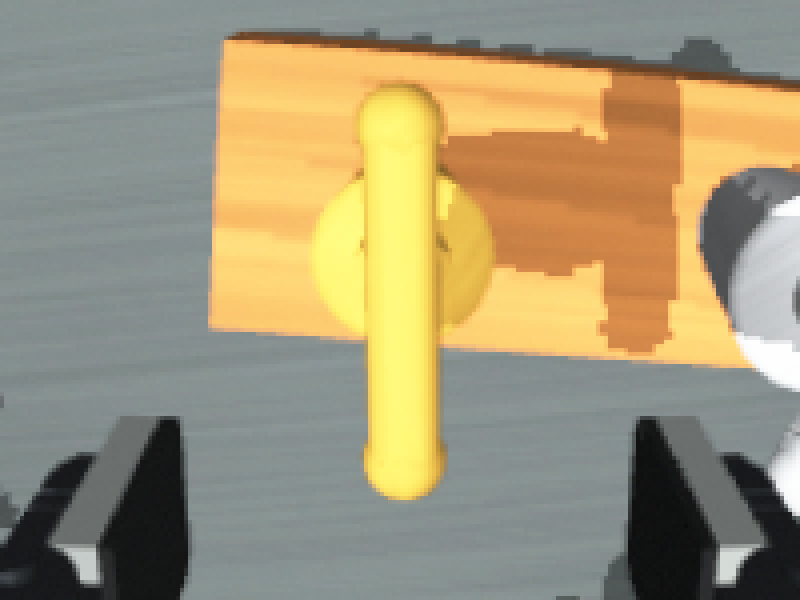

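The crop shows the bar running from (400,83) to (405,500), almost centred and parallel between the fingers.

```bash
python3 - <<'E'
from h import *
c=np.load("c2.npy",allow_pickle=True).item()
w=onz("wrist",[[315,139+83/4],[215+405/4,139+500/4]],.113,c); e=w[1]-w[0]; m=w.mean(0)
ang=np.degrees(np.arctan2(e[1],e[0]));print(np.linalg.norm(e),m,ang)
for r in step([m[0],m[1],.095],np.radians(ang)+np.pi): print(r)
E
```

```text
0.07781899271129443 [0.5198 0.1301 0.113 ] -4.889927372166762
[0.5215 0.1301 0.1819]
[3.1405 0.0021 3.0457]
[ 0.0023 -0.0003  0.1086]
[ 0.0004  0.0007 -0.0033]
```

move_arm:
  jaw: [90, 90, 90, 90]
  dp:
    - [0.001, 0, 0.05]
    - [0.001, 0, 0.04]
    - [0.0003, -0.0003, 0.0186]
    - [0, 0, 0]
  rotation:
    - [0, 0, -0.0033]
    - [0, 0, 0]
    - [0, 0, 0]
    - [0, 0, 0]

```text
clock: 2.7
position: [0.5189, 0.1292, 0.0937]
tool_rot: [-3.142, -0.0, 3.056]
force: [-0.7, -0.5, -0.6]
grip_width: 0.0556
```

move_arm:
  jaw: [255, 255, 255, 255, 255, 255]
  dp:
    - [0, 0, 0]
    - [0, 0, 0]
    - [0, 0, 0]
    - [0, 0, 0]
    - [0, 0, 0]
    - [0, 0, 0]
  rotation:
    - [0, 0, 0]
    - [0, 0, 0]
    - [0, 0, 0]
    - [0, 0, 0]
    - [0, 0, 0]
    - [0, 0, 0]
  squeeze: 80

```text
clock: 3.45
position: [0.5195, 0.1294, 0.0946]
tool_rot: [3.141, 0.002, 3.056]
force: [-2.0, -0.2, 12.6]
grip_width: 0.0133
```

move_arm:
  jaw: [255, 255, 255, 255, 255, 255]
  dp:
    - [0, 0, -0.01]
    - [0, 0, -0.02]
    - [0, 0, -0.04]
    - [0, 0, -0.05]
    - [0, 0, -0.05]
    - [0, 0, 0]
  rotation:
    - [0, 0, 0]
    - [0, 0, 0]
    - [0, 0, 0]
    - [0, 0, 0]
    - [0, 0, 0]
    - [0, 0, 0]

```text
clock: 4.2
position: [0.5198, 0.1293, 0.2329]
tool_rot: [3.139, 0.005, 3.055]
force: [0.6, 0.1, -4.6]
grip_width: 0.0132
```

```bash
python3 - <<'E'
from h import *
s=bot.observe(); print(s["force"],s["moment"],s["grip_width"])
for r in step([.60,-.19,.23],np.radians(175)): print(r)
E
```

```text
[ 0.632   0.1063 -4.5648] [-0.0026  0.0334  0.0252] 0.01324438270013313
[0.5198 0.1293 0.2329]
[3.1392 0.0049 3.0554]
[-0.1342 -0.3891  0.0034]
[0.0007 0.0015 0.0004]
```

move_arm:
  jaw: [255, 255, 255, 255, 255, 255, 255, 255, 255, 255]
  dp:
    - [-0.009, -0.025, 0]
    - [-0.0166, -0.0486, 0.0005]
    - [-0.0166, -0.0486, 0.0005]
    - [-0.0166, -0.0486, 0.0005]
    - [-0.0166, -0.0486, 0.0005]
    - [-0.0166, -0.0486, 0.0005]
    - [-0.0166, -0.0486, 0.0005]
    - [-0.0166, -0.0486, 0.0005]
    - [-0.009, -0.0239, 0]
    - [0, 0, 0]
  rotation:
    - [0, 0, 0]
    - [0, 0, 0]
    - [0, 0, 0]
    - [0, 0, 0]
    - [0, 0, 0]
    - [0, 0, 0]
    - [0, 0, 0]
    - [0, 0, 0]
    - [0, 0, 0]
    - [0, 0, 0]

```text
clock: 5.45
position: [0.5985, -0.1914, 0.2259]
tool_rot: [-3.141, -0.001, 3.054]
force: [0.4, 0.4, -4.1]
grip_width: 0.0134
```

move_arm:
  jaw: [255, 255]
  dp:
    - [0, 0, 0]
    - [0, 0, 0]
  rotation:
    - [0, 0, 0]
    - [0, 0, 0]

```text
clock: 5.7
position: [0.5989, -0.189, 0.2266]
tool_rot: [3.141, -0.0, 3.057]
force: [-0.3, 0.8, -3.2]
grip_width: 0.0132
```

```bash
python3 - <<'E'
from h import *
s=bot.observe(); print(s["position"],s["tool_rot"],s["clock"],s["force"],s["qpos"])
c=calibration("wrist"); im=grab_frame("wrist"); np.save("c3.npy",c,allow_pickle=True); cv2.imwrite("pics/w3full.png",im)
u=pix("wrist",[.542,-.195,.098],c); print(u)
x,y=np.clip(np.int32(u)-[100,75],0,[440,250]); print(x,y); cv2.imwrite("pics/w3.png",cv2.resize(im[y:y+150,x:x+200],None,fx=4,fy=4,interpolation=0))
E
```

```text
[ 0.5989 -0.189   0.2266] [ 3.1411 -0.0001  3.0572] 5.7 [-0.3072  0.7607 -3.2033] [ 0.0941  0.5379  0.1758  1.604  -0.1066  1.0093  1.7888]
[303.6129 134.0783]
203 59
```

View pics/w3.png

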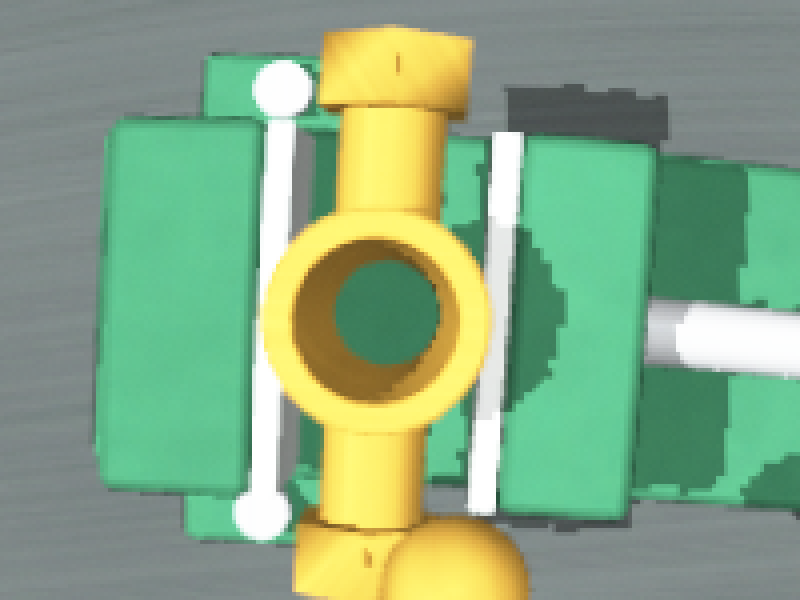

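The bore's rim is centred at about (376,321) in the crop, with outer edges at x 262–491 and y 208–434. The pipe's centreline passes through (391.5,160) and (372.5,480), with the nut marks at (398,62) and (368,558).

```bash
python3 - <<'E'
from h import *
c=np.load("c3.npy",allow_pickle=True).item()
f=lambda p,z: onz("wrist",np.array([203,59])+np.array(p,float)/4,z,c)
m=f([[376.3,321]],.098)[0]
ring=f([[262,321],[491,321],[376,208],[376,434]],.098); print("mouth",m,ring.mean(0),np.linalg.norm(ring[0]-ring[1]),np.linalg.norm(ring[2]-ring[3]))
for z,a in((.075,[[391.5,160],[372.5,480]]),(.094,[[398,62],[368,558]])):
    w=f(a,z); e=w[1]-w[0]; print(w,"ang",np.degrees(np.arctan2(e[1],e[0])))
E
```

```text
mouth [ 0.546  -0.2011  0.098 ] [ 0.5459 -0.2012  0.098 ] 0.050021752604518285 0.0496740335057688
[[ 0.5092 -0.1956  0.075 ]
 [ 0.5849 -0.2071  0.075 ]] ang -8.622814259540469
[[ 0.489  -0.1915  0.094 ]
 [ 0.5996 -0.2084  0.094 ]] ang -8.66342045846953
```

```bash
python3 - <<'E'
from h import *
for r in step([.546,-.2009,.19],2.9906): print(r)
E
```

```text
[ 0.5989 -0.1892  0.2266]
[ 3.1412 -0.0001  3.0571]
[ 0.0647 -0.0202  0.0458]
[ 0.0001 -0.      0.0212]
```

move_arm:
  jaw: [255, 255, 255, 255, 255]
  dp:
    - [0.0323, -0.0101, 0]
    - [0.0324, -0.0101, 0]
    - [0, 0, 0.0258]
    - [0, 0, 0.02]
    - [0, 0, 0]
  rotation:
    - [0, 0, 0.0106]
    - [0, 0, 0.0106]
    - [0, 0, 0]
    - [0, 0, 0]
    - [0, 0, 0]

```text
clock: 6.38
position: [0.5454, -0.2004, 0.1889]
tool_rot: [3.141, -0.002, 2.99]
force: [-0.5, 0.1, -3.5]
grip_width: 0.0136
```

```bash
python3 - <<'E'
from h import *
for r in step([.546,-.2009,.155],2.9906): print(r)
print(bot.observe()["force"])
im=grab_frame("wrist"); t=grab_frame("scene"); 
p=cv2.resize(im[100:300,220:420],None,fx=3,fy=3); u=np.int32(pix("scene",[.546,-.2,.12])); print(u)
q=cv2.resize(t[u[1]-30:u[1]+30,u[0]-20:u[0]+20],None,fx=5,fy=10,interpolation=2)
q=cv2.resize(t[u[1]-50:u[1]+50,u[0]-16:u[0]+17],(200,600))
cv2.imwrite("pics/w4.png",np.hstack([p,q]))
E
```

```text
[ 0.5454 -0.2004  0.1889]
[ 3.1413 -0.002   2.9899]
[-0.0009 -0.0005  0.0423]
[ 0.0001 -0.0006 -0.0002]
[-0.5054  0.1197 -3.4797]
[281 155]
```

View pics/w4.png

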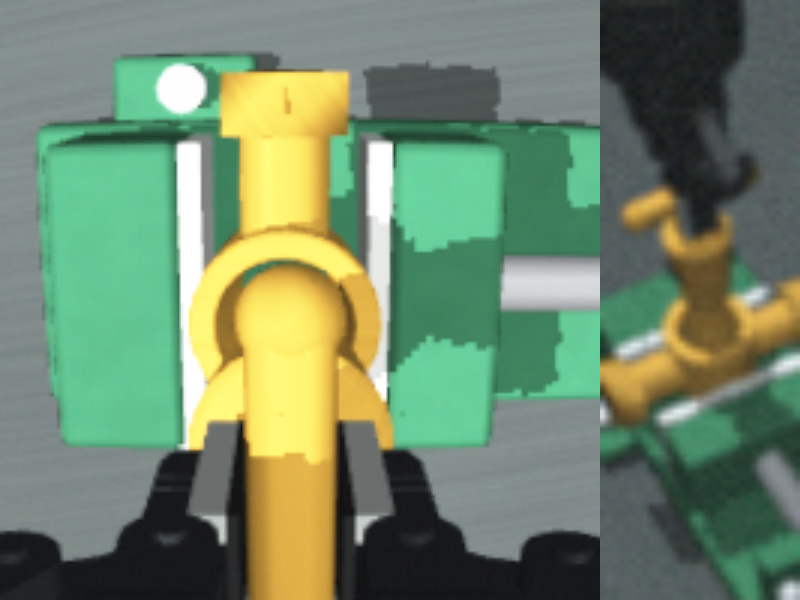

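```bash
python3 - <<'E'
from h import *
s=bot.observe();c=calibration("wrist")
A=R.from_euler("xyz",s["tool_rot"])
f=lambda p,z:A.inv().apply(onz("wrist",np.array([220,100])+np.array([p],float)/3,z,c)[0]-s["position"])*1000
print("mouth in tool mm",f([284.5,320],.098))
print("plug big end",f([291.5,440],s["position"][2]-.0646+.054))
print("knob",f([290.5,290],s["position"][2]+.019))
print("tee at pads",f([291.5,450],s["position"][2]+.019))
print("pads",f([291,470],s["position"][2]+.01))
E
```

```text
mouth in tool mm [ 0.9145 -0.8947 92.1225]
plug big end [ 0.9677  0.7596 10.6   ]
knob [ 35.2742   0.5487 -18.9996]
tee at pads [ 11.7123   0.6929 -18.9999]
pads [  4.4626   0.6374 -10.    ]
```

```bash
python3 - <<'E'
from h import *
for r in step([.5457,-.2018,.138],2.9906): print(r)
E
```

```text
[ 0.5461 -0.2009  0.1901]
[-3.1415 -0.      2.9895]
[ 0.0003 -0.0011  0.0652]
[-0.     -0.     -0.0004]
```

move_arm:
  jaw: [255, 255, 255, 255, 255, 255, 255]
  dp:
    - [0.0003, -0.0012, 0]
    - [0, 0, 0.015]
    - [0, 0, 0.015]
    - [0, 0, 0.015]
    - [0, 0, 0.012]
    - [0, 0, 0.008]
    - [0, 0, 0]
  rotation:
    - [0, 0, 0]
    - [0, 0, 0]
    - [0, 0, 0]
    - [0, 0, 0]
    - [0, 0, 0]
    - [0, 0, 0]
    - [0, 0, 0]

```text
clock: 7.35
position: [0.5452, -0.2019, 0.1375]
tool_rot: [3.142, -0.001, 2.989]
force: [-0.2, -0.8, -4.0]
grip_width: 0.0137
```

move_arm:
  jaw: [255, 255, 255, 255, 255]
  dp:
    - [0, 0, 0.003]
    - [0, 0, 0.003]
    - [0, 0, 0.002]
    - [0, 0, 0.002]
    - [0, 0, 0]
  rotation:
    - [0, 0, 0]
    - [0, 0, 0]
    - [0, 0, 0]
    - [0, 0, 0]
    - [0, 0, 0]

```text
clock: 7.98
position: [0.5454, -0.2019, 0.1299]
tool_rot: [-3.142, -0.0, 2.989]
force: [0.1, -1.0, -4.3]
grip_width: 0.013
```

move_arm:
  jaw: [255, 255, 255, 255]
  dp:
    - [0, 0, 0.0015]
    - [0, 0, 0.0015]
    - [0, 0, 0.0015]
    - [0, 0, 0]
  rotation:
    - [0, 0, 0]
    - [0, 0, 0]
    - [0, 0, 0]
    - [0, 0, 0]

```text
clock: 8.48
position: [0.5453, -0.202, 0.1262]
tool_rot: [3.142, -0.0, 2.989]
force: [-0.2, 0.0, -3.7]
grip_width: 0.0134
```

move_arm:
  jaw: [255, 255, 255]
  dp:
    - [0, 0, 0.0015]
    - [0, 0, 0.0015]
    - [0, 0, 0]
  rotation:
    - [0, 0, 0]
    - [0, 0, 0]
    - [0, 0, 0]

```text
clock: 8.85
position: [0.5453, -0.202, 0.1238]
tool_rot: [-3.142, -0.0, 2.989]
force: [-0.5, -0.3, -3.6]
grip_width: 0.0136
```

```bash
python3 - <<'E'
from workcell import bot
s=bot.observe(); print(s["position"],s["force"],s["moment"])
E
```

```text
[ 0.54533071 -0.20197535  0.123843  ] [-0.50108588 -0.25898117 -3.55258454] [-0.02737114  0.05283342  0.00780385]
```

move_arm:
  jaw: [255, 255, 255]
  dp:
    - [0, 0, 0.0013]
    - [0, 0, 0.0012]
    - [0, 0, 0]
  rotation:
    - [0, 0, 0]
    - [0, 0, 0]
    - [0, 0, 0]

```text
clock: 9.22
position: [0.5453, -0.202, 0.1219]
tool_rot: [-3.142, -0.0, 2.989]
force: [-0.3, 0.4, -4.8]
grip_width: 0.0135
```

move_arm:
  jaw: [255, 255, 255]
  dp:
    - [0, 0, 0.0013]
    - [0, 0, 0.0012]
    - [0, 0, 0]
  rotation:
    - [0, 0, 0]
    - [0, 0, 0]
    - [0, 0, 0]

```text
clock: 9.6
position: [0.5453, -0.202, 0.1198]
tool_rot: [3.142, -0.0, 2.989]
force: [-0.5, -0.6, -3.1]
grip_width: 0.0139
```

Still free, so centring is better than about 1 mm. From here I'll go in 1 mm steps.

move_arm:
  jaw: [255, 255, 255]
  dp:
    - [0, 0, 0.0012]
    - [0, 0, 0]
    - [0, 0, 0]
  rotation:
    - [0, 0, 0]
    - [0, 0, 0]
    - [0, 0, 0]

```text
clock: 9.98
position: [0.5454, -0.202, 0.119]
tool_rot: [-3.142, 0.0, 2.989]
force: [-0.4, -0.1, -3.2]
grip_width: 0.0133
```

move_arm:
  jaw: [255, 255, 255]
  dp:
    - [0, 0, 0.0012]
    - [0, 0, 0]
    - [0, 0, 0]
  rotation:
    - [0, 0, 0]
    - [0, 0, 0]
    - [0, 0, 0]

```text
clock: 10.35
position: [0.5454, -0.202, 0.118]
tool_rot: [3.142, -0.0, 2.989]
force: [0.0, -0.3, -3.5]
grip_width: 0.0133
```

move_arm:
  jaw: [255, 255, 255]
  dp:
    - [0, 0, 0.0012]
    - [0, 0, 0]
    - [0, 0, 0]
  rotation:
    - [0, 0, 0]
    - [0, 0, 0]
    - [0, 0, 0]

```text
clock: 10.72
position: [0.5454, -0.202, 0.1171]
tool_rot: [-3.142, -0.0, 2.989]
force: [0.4, -0.7, -3.7]
grip_width: 0.0133
```

move_arm:
  jaw: [255, 255, 255]
  dp:
    - [0, 0, 0.0012]
    - [0, 0, 0]
    - [0, 0, 0]
  rotation:
    - [0, 0, 0]
    - [0, 0, 0]
    - [0, 0, 0]

```text
clock: 11.1
position: [0.5454, -0.202, 0.1161]
tool_rot: [-3.142, -0.0, 2.989]
force: [0.4, -0.1, -4.1]
grip_width: 0.0133
```

move_arm:
  jaw: [255, 255, 255]
  dp:
    - [0, 0, 0.0012]
    - [0, 0, 0]
    - [0, 0, 0]
  rotation:
    - [0, 0, 0]
    - [0, 0, 0]
    - [0, 0, 0]

```text
clock: 11.48
position: [0.5454, -0.202, 0.1151]
tool_rot: [-3.142, -0.0, 2.989]
force: [0.2, -1.1, -4.3]
grip_width: 0.0136
```

move_arm:
  jaw: [255, 255, 255]
  dp:
    - [0, 0, 0.0012]
    - [0, 0, 0]
    - [0, 0, 0]
  rotation:
    - [0, 0, 0]
    - [0, 0, 0]
    - [0, 0, 0]

```text
clock: 11.85
position: [0.5454, -0.202, 0.1142]
tool_rot: [-3.142, 0.0, 2.989]
force: [0.8, 0.5, -4.3]
grip_width: 0.0134
```

move_arm:
  jaw: [255, 255, 255]
  dp:
    - [0, 0, 0.0012]
    - [0, 0, 0]
    - [0, 0, 0]
  rotation:
    - [0, 0, 0]
    - [0, 0, 0]
    - [0, 0, 0]

```text
clock: 12.22
position: [0.5454, -0.202, 0.1132]
tool_rot: [-3.142, -0.0, 2.989]
force: [-0.1, -0.2, -3.8]
grip_width: 0.0134
```

move_arm:
  jaw: [255, 255, 255]
  dp:
    - [0, 0, 0.0012]
    - [0, 0, 0]
    - [0, 0, 0]
  rotation:
    - [0, 0, 0]
    - [0, 0, 0]
    - [0, 0, 0]

```text
clock: 12.6
position: [0.5454, -0.202, 0.1123]
tool_rot: [-3.142, -0.0, 2.989]
force: [-0.1, -0.6, -4.0]
grip_width: 0.0135
```

move_arm:
  jaw: [255, 255, 255]
  dp:
    - [0, 0, 0.0012]
    - [0, 0, 0]
    - [0, 0, 0]
  rotation:
    - [0, 0, 0]
    - [0, 0, 0]
    - [0, 0, 0]

```text
clock: 12.98
position: [0.5454, -0.202, 0.1113]
tool_rot: [-3.142, -0.0, 2.989]
force: [-0.7, -0.5, -4.6]
grip_width: 0.0133
```

move_arm:
  jaw: [255, 255, 255]
  dp:
    - [0, 0, 0.0012]
    - [0, 0, 0]
    - [0, 0, 0]
  rotation:
    - [0, 0, 0]
    - [0, 0, 0]
    - [0, 0, 0]

```text
clock: 13.35
position: [0.5454, -0.202, 0.1104]
tool_rot: [-3.142, 0.0, 2.989]
force: [0.6, 1.0, -4.2]
grip_width: 0.0134
```

move_arm:
  jaw: [255, 255, 255]
  dp:
    - [0, 0, 0.0012]
    - [0, 0, 0]
    - [0, 0, 0]
  rotation:
    - [0, 0, 0]
    - [0, 0, 0]
    - [0, 0, 0]

```text
clock: 13.72
position: [0.5454, -0.202, 0.1094]
tool_rot: [-3.142, 0.0, 2.989]
force: [-0.1, -0.2, -4.1]
grip_width: 0.0135
```

move_arm:
  jaw: [255, 255, 255]
  dp:
    - [0, 0, 0.001]
    - [0, 0, 0]
    - [0, 0, 0]
  rotation:
    - [0, 0, 0]
    - [0, 0, 0]
    - [0, 0, 0]

```text
clock: 14.1
position: [0.5454, -0.202, 0.1086]
tool_rot: [-3.142, 0.0, 2.989]
force: [0.2, -0.5, -3.8]
grip_width: 0.0131
```

move_arm:
  jaw: [255, 255, 255]
  dp:
    - [0, 0, 0.001]
    - [0, 0, 0]
    - [0, 0, 0]
  rotation:
    - [0, 0, 0]
    - [0, 0, 0]
    - [0, 0, 0]

```text
clock: 14.48
position: [0.5454, -0.202, 0.1078]
tool_rot: [-3.142, 0.0, 2.989]
force: [0.4, -1.6, -3.4]
grip_width: 0.0134
```

move_arm:
  jaw: [255, 255, 255]
  dp:
    - [0, 0, 0.001]
    - [0, 0, 0]
    - [0, 0, 0]
  rotation:
    - [0, 0, 0]
    - [0, 0, 0]
    - [0, 0, 0]

```text
clock: 14.85
position: [0.5454, -0.202, 0.107]
tool_rot: [-3.142, 0.0, 2.989]
force: [1.5, -0.4, -3.6]
grip_width: 0.0139
```

move_arm:
  jaw: [255, 255, 255]
  dp:
    - [0, 0, 0.001]
    - [0, 0, 0]
    - [0, 0, 0]
  rotation:
    - [0, 0, 0]
    - [0, 0, 0]
    - [0, 0, 0]

```text
clock: 15.22
position: [0.5454, -0.202, 0.1062]
tool_rot: [-3.142, 0.0, 2.989]
force: [1.0, -1.1, -3.5]
grip_width: 0.0136
```

move_arm:
  jaw: [255, 255, 255]
  dp:
    - [0, 0, 0.0006]
    - [0, 0, 0]
    - [0, 0, 0]
  rotation:
    - [0, 0, 0]
    - [0, 0, 0]
    - [0, 0, 0]

```text
clock: 15.6
position: [0.5455, -0.202, 0.1058]
tool_rot: [-3.142, 0.0, 2.989]
force: [1.8, -1.9, -2.3]
grip_width: 0.0136
```

move_arm:
  jaw: [255, 255, 255]
  dp:
    - [0, 0, 0.0006]
    - [0, 0, 0]
    - [0, 0, 0]
  rotation:
    - [0, 0, 0]
    - [0, 0, 0]
    - [0, 0, 0]

```text
clock: 15.98
position: [0.5456, -0.2021, 0.1054]
tool_rot: [-3.141, 0.0, 2.989]
force: [2.2, -2.6, -0.7]
grip_width: 0.0134
```

move_arm:
  jaw: [255, 255, 255]
  dp:
    - [-0.0003, -0.0003, 0]
    - [0, 0, 0]
    - [0, 0, 0]
  rotation:
    - [0, 0, 0]
    - [0, 0, 0]
    - [0, 0, 0]

```text
clock: 16.35
position: [0.5456, -0.2021, 0.1052]
tool_rot: [3.141, -0.0, 2.989]
force: [2.8, -0.4, 1.1]
grip_width: 0.0135
```

move_arm:
  jaw: [255, 255, 255]
  dp:
    - [0, 0, 0.0006]
    - [0, 0, 0]
    - [0, 0, 0]
  rotation:
    - [0, 0, 0]
    - [0, 0, 0]
    - [0, 0, 0]

```text
clock: 16.73
position: [0.5457, -0.2022, 0.1049]
tool_rot: [3.141, 0.0, 2.989]
force: [1.7, -0.2, 5.0]
grip_width: 0.0134
```

move_arm:
  jaw: [255, 255, 255, 255]
  dp:
    - [-0.0002, 0, 0.0004]
    - [0, 0, 0]
    - [0, 0, 0]
    - [0, 0, 0]
  rotation:
    - [0, 0, 0]
    - [0, 0, 0]
    - [0, 0, 0]
    - [0, 0, 0]

```text
clock: 17.23
position: [0.5458, -0.2022, 0.1046]
tool_rot: [3.141, 0.0, 2.989]
force: [0.4, 1.4, 7.4]
grip_width: 0.0132
```

move_arm:
  jaw: [255, 255, 255]
  dp:
    - [0, 0, 0.0003]
    - [0, 0, 0]
    - [0, 0, 0]
  rotation:
    - [0, 0, 0]
    - [0, 0, 0]
    - [0, 0, 0]

```text
clock: 17.6
position: [0.5458, -0.2022, 0.1046]
tool_rot: [3.141, 0.0, 2.989]
force: [-0.7, 1.8, 10.7]
grip_width: 0.0133
```

move_arm:
  jaw: [255, 255]
  dp:
    - [0, 0, 0]
    - [0, 0, 0]
  rotation:
    - [0, 0, 0.03]
    - [0, 0, 0]

```text
clock: 17.85
position: [0.5457, -0.2023, 0.1043]
tool_rot: [-3.141, -0.0, 2.894]
force: [1.7, 0.6, 6.8]
grip_width: 0.0133
```

```bash
python3 - <<'E'
from workcell import bot
s=bot.observe(); print(s["position"],s["force"],s["moment"],s["tool_rot"])
E
```

```text
[ 0.54571395 -0.20227182  0.10431026] [1.74539805 0.60215409 6.78341266] [ 0.05984513 -0.12847938  0.07862454] [-3.14140734e+00 -2.24704702e-05  2.89358640e+00]
```

move_arm:
  jaw: [255, 255]
  dp:
    - [0, 0, 0.0003]
    - [0, 0, 0]
  rotation:
    - [0, 0, 0.03]
    - [0, 0, 0]

```text
clock: 18.1
position: [0.5457, -0.2023, 0.1041]
tool_rot: [-3.141, 0.0, 2.799]
force: [0.7, 0.3, 5.8]
grip_width: 0.0138
```

move_arm:
  jaw: [255, 255]
  dp:
    - [0, 0, 0.0002]
    - [0, 0, 0]
  rotation:
    - [0, 0, 0.035]
    - [0, 0, 0]

```text
clock: 18.35
position: [0.5457, -0.2024, 0.1039]
tool_rot: [-3.141, 0.0, 2.689]
force: [-0.1, 0.2, 7.2]
grip_width: 0.0138
```

move_arm:
  jaw: [255, 255]
  dp:
    - [0, 0, 0.0004]
    - [0, 0, 0]
  rotation:
    - [0, 0, 0.035]
    - [0, 0, 0]

```text
clock: 18.6
position: [0.5457, -0.2025, 0.1038]
tool_rot: [-3.141, 0.0, 2.579]
force: [-0.4, 0.3, 10.0]
grip_width: 0.0134
```

move_arm:
  jaw: [255, 255]
  dp:
    - [0, 0, 0.0002]
    - [0, 0, 0]
  rotation:
    - [0, 0, 0.035]
    - [0, 0, 0]

```text
clock: 18.85
position: [0.5457, -0.2025, 0.1036]
tool_rot: [-3.141, 0.0, 2.469]
force: [-1.5, 0.0, 10.7]
grip_width: 0.0133
```

move_arm:
  jaw: [255, 255]
  dp:
    - [0, 0, 0.0001]
    - [0, 0, 0]
  rotation:
    - [0, 0, 0.035]
    - [0, 0, 0]

```text
clock: 19.1
position: [0.5456, -0.2026, 0.1035]
tool_rot: [-3.141, 0.0, 2.359]
force: [-0.9, -0.6, 10.6]
grip_width: 0.0134
```

move_arm:
  jaw: [255]
  dp:
    - [0, 0, 0.0001]
  rotation:
    - [0, 0, 0.035]

```text
clock: 19.23
position: [0.5456, -0.2026, 0.1035]
tool_rot: [-3.141, 0.0, 2.249]
force: [-2.2, -0.9, 10.4]
grip_width: 0.0134
```

move_arm:
  jaw: [255, 255]
  dp:
    - [0, 0, 0.0001]
    - [0, 0, 0]
  rotation:
    - [0, 0, 0]
    - [0, 0, 0]

```text
clock: 19.48
position: [0.5456, -0.2026, 0.1035]
tool_rot: [-3.141, 0.0, 2.251]
force: [-2.0, -0.5, 12.0]
grip_width: 0.0136
```

move_arm:
  jaw: [255, 255, 255]
  dp:
    - [0, 0, 0]
    - [0, 0, 0.0001]
    - [0, 0, 0]
  rotation:
    - [0, 0, -0.035]
    - [0, 0, -0.035]
    - [0, 0, 0]

```text
clock: 19.85
position: [0.5457, -0.2025, 0.1034]
tool_rot: [3.141, 0.0, 2.472]
force: [-0.7, 1.5, 10.9]
grip_width: 0.0134
```

move_arm:
  jaw: [255, 255, 255]
  dp:
    - [0, 0, 0.0001]
    - [0, 0, 0]
    - [0, 0, 0]
  rotation:
    - [0, 0, -0.035]
    - [0, 0, -0.035]
    - [0, 0, 0]

```text
clock: 20.23
position: [0.5457, -0.2024, 0.1033]
tool_rot: [3.141, 0.0, 2.692]
force: [0.1, 1.3, 10.3]
grip_width: 0.0133
```

move_arm:
  jaw: [255, 255, 255]
  dp:
    - [0, 0, 0.0001]
    - [0, 0, 0]
    - [0, 0, 0]
  rotation:
    - [0, 0, -0.035]
    - [0, 0, -0.03]
    - [0, 0, 0]

```text
clock: 20.6
position: [0.5458, -0.2023, 0.1033]
tool_rot: [3.141, 0.0, 2.896]
force: [0.1, 1.1, 10.9]
grip_width: 0.0132
```

move_arm:
  jaw: [255, 255, 255, 255]
  dp:
    - [0, 0, 0.0001]
    - [0, 0, 0]
    - [0, 0, 0]
    - [0, 0, 0]
  rotation:
    - [0, 0, -0.03]
    - [0, 0, 0]
    - [0, 0, 0]
    - [0, 0, 0]

```text
clock: 21.1
position: [0.5458, -0.2023, 0.1032]
tool_rot: [3.141, 0.0, 2.989]
force: [-1.2, 1.8, 12.4]
grip_width: 0.0133
```

```bash
python3 - <<'E'
from h import *
s=bot.observe(); print(s["position"],s["force"],s["moment"],s["tool_rot"])
im=grab_frame("wrist"); cv2.imwrite("pics/w5.png",cv2.resize(im[80:280,200:440],None,fx=3,fy=3))
E
```

```text
[ 0.5458 -0.2023  0.1032] [-1.1641  1.7763 12.4163] [ 0.4028  0.1386 -0.4965] [3.1413 0.0003 2.9885]
```

View pics/w5.png

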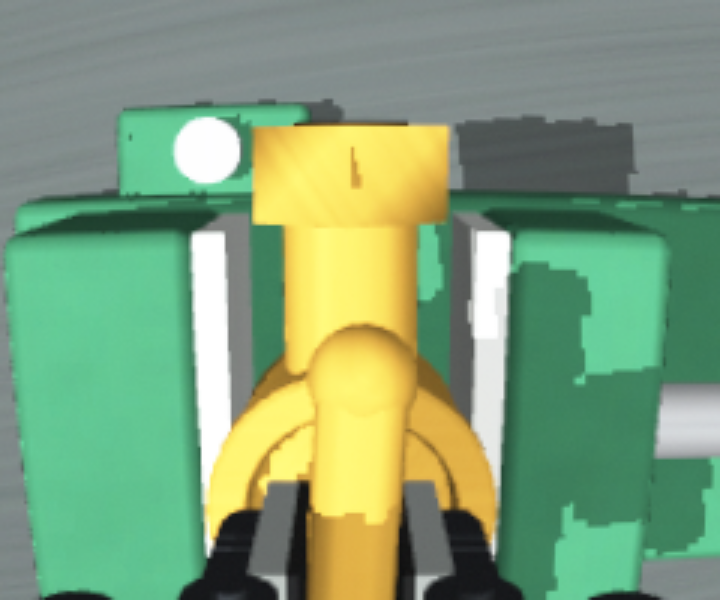

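The plug sits in the bore with the tee in line with the pipe: its bar is at x≈360 against the pipe's 350, and they are parallel. Next I'll ease off the push, release, and withdraw.

move_arm:
  jaw: [255, 255, 255]
  dp:
    - [0, 0, -0.0006]
    - [0, 0, -0.0003]
    - [0, 0, 0]
  rotation:
    - [0, 0, 0]
    - [0, 0, 0]
    - [0, 0, 0]
  squeeze: 40

```text
clock: 21.52
position: [0.5457, -0.2022, 0.1033]
tool_rot: [3.142, -0.0, 2.989]
force: [3.4, -0.3, -1.4]
grip_width: 0.0134
```

move_arm:
  jaw: [200, 170, 120, 90, 90, 90]
  dp:
    - [0, 0, 0]
    - [0, 0, 0]
    - [0, 0, 0]
    - [0, 0, 0]
    - [0, 0, 0]
    - [0, 0, 0]
  rotation:
    - [0, 0, 0]
    - [0, 0, 0]
    - [0, 0, 0]
    - [0, 0, 0]
    - [0, 0, 0]
    - [0, 0, 0]

```text
clock: 22.28
position: [0.5457, -0.2023, 0.1035]
tool_rot: [3.142, 0.0, 2.989]
force: [-0.4, 0.6, 0.8]
grip_width: 0.0551
```

move_arm:
  jaw: [90, 90, 90, 90, 90, 90, 90]
  dp:
    - [0, 0, -0.02]
    - [0, 0, -0.04]
    - [0, 0, -0.05]
    - [0, 0, -0.05]
    - [0.05, 0, 0]
    - [0.05, 0, 0]
    - [0, 0, 0]
  rotation:
    - [0, 0, 0]
    - [0, 0, 0]
    - [0, 0, 0]
    - [0, 0, 0]
    - [0, 0, 0]
    - [0, 0, 0]
    - [0, 0, 0]

```text
clock: 23.15
position: [0.4647, -0.1901, 0.2329]
tool_rot: [3.141, 0.001, 2.988]
force: [0.1, 0.5, 0.7]
grip_width: 0.0554
```

```bash
python3 - <<'E'
from h import *
s=bot.observe(); print(s["position"],s["force"],s["clock"],s["grip_width"])
c=calibration("wrist"); np.save("c6.npy",c,allow_pickle=True); im=grab_frame("wrist"); t=grab_frame("top")
cv2.imwrite("pics/w6full.png",im)
cv2.imwrite("pics/w6.png",np.hstack([im[:,100:540],t[:,170:530]]))
E
```

```text
[ 0.4647 -0.1901  0.2329] [0.087  0.4776 0.7355] 23.15 0.05535898666937913
```

View pics/w6.png

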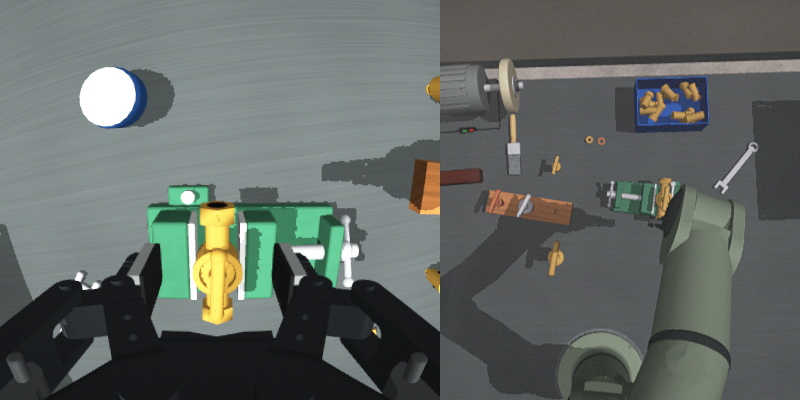

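The final view shows the plug seated, with its tee in line with the pipe at x≈217. The arm is clear and the other things look unmoved, so I'm handing in.

```bash
python3 -c "
from workcell import workorder; print(workorder.job_done())"
```

```text
the job is handed in; nothing more can be done
None
```

The brass plug is seated in the cock body with its tee in line with the pipe, and the job was handed in at about 23 s of the 64 s allowed. The system gives no verdict, so these are my own readings.

- **Lowering:** I gripped the tee and lowered the plug in steps. It first touched with the tool tip about 105 mm above the bench, and side forces of about 2 N let me centre it in the bore.
- **Pressing and rocking:** I pressed to about 14.6 N (net of the plug's weight), then rocked the tee 42° and back; it turned freely.
- **Push during the rock:** It fell to about 10 N in the first 17° as the plug bedded in, below the "same light pressure" you asked for. I brought it back to 14–16 N before 28° and held that through the outer part and the return. It read 16.3 N at the end.
- **Seat height:** The plug's small end is about 13 mm below the cock's underside. That is near the 14.5 mm limit and about 2 mm below the stated seat range, though measurement error is 1–2 mm.
- **Release:** I backed the push off to about 2–3 N before opening the fingers.
- **Final checks:** The wrist picture shows the tee parallel to the pipe, within a few degrees by eye. The arm is clear of everything (force under 1 N), and the other plugs and bench items in view look unmoved. I compared those by eye only.

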